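Hook the parts tray out from under the bench riser

TASK

The blue parts tray has been pushed back under the wooden bench riser. Pick up the orange-handled pull hook, catch the steel loop on the front of the blue tray under the ledge, and pull with the hook until the tray's front wall stands at least 2 cm out past the front edge of the riser. Then unhook and put the hook down on the open bench, well clear of the tray; leave the wooden box where it is.

Things in the scene. Friction and masses are not known exactly. Their poses are not given: they have to be found in the camera images.
- pull_hook: Pull hook, 210 mm long, 0.14 kg, standing on its handle's underside. Origin: below the hooked end, level with that underside; z up. From there along its -x: 6 mm steel rod at z 36 mm, then orange handle from x -110 to -210, 26 mm wide (y), z 0 to 42; grip it across y from above at x -160. At x 0 a 6 mm leg hangs from the rod down to z 3 mm.
- parts_tray: Blue open steel tray, 108x188x50 mm, 0.45 kg, loose, under one half of the riser. Origin: centre of underside; front wall's outer face at x -53 mm, facing -x. A level U loop of 5 mm steel wire stands out from mid-front at z 30 (wire top 32.5), hidden under the plank; its clear opening is x -84 to -53, y -17 to 17, middle x -69, open above and below for the hook's leg.
- wooden_box: Bystander: closed brown wooden box, 60x115x45 mm, under the other half of the riser, with a loop like the tray's on its front (-x). Origin: centre of underside. Leave it alone.
- bench_riser: Fixed wooden bench riser: plank 120 (x) x 460 (y) mm, underside at z 120, top at z 138 mm, on 16 mm end panels at y -222 and +222; open front and back; small things up to 65 mm tall stand on it. Origin: centre of its footprint on the bench; its front edge, towards the robot (-x), is at x -60 mm.
Mind the look-alikes: they are no part of the job. What is shaped like the pull_hook but pink is not meant.

How it is judged:
By the outcome, as a careful person would: the job done as asked, in the order asked, and still so for the second after the job is handed in, with the robot touching nothing.
It also fails if it takes over 48 s, if anything falls off the work surface, if the arm or the gripper's body presses on something with over 40 N, if the wrist force passes 120 N, or if a joint passes its speed limit or range.

ROBOT

A 6-joint arm with a two-finger parallel gripper is mounted at the origin on a cart in front of the work surface, level with it; the furniture and walls round the work are solid. World frame = base frame: x ahead of the robot, y to its left, z up, the work surface at z = 0. Lengths are in m, angles in rad, forces in N, time in s.
With the tool pointing down it reaches from about 0.325 to 0.775 m from the base axis. Payload 5.5 kg.
Tool frame: the origin (TCP) lies between the finger pads; the fingertips stand 8 mm ahead of it and the grasp point (between the pads) lies 11 mm behind it (tcp_to_tips is the distance from the TCP to the fingertips, in m); z points along the fingers, y is the line along which they close (so a half turn about z gives the same grasp; the last joint's range is limited). The gripper opens to 88 mm and grips with 3 to 60 N. Pads are 20 mm wide; open, the fingers measure 115 mm over their backs; the gripper's body (75 mm by 178 mm) begins 61 mm behind the grasp point.
Start: joints at [1.205, 0.091, 1.231, -0, 1.82, -0.057], TCP at [0.182, 0.572, 0.231] pointing down, gripper open.
Joint ranges: [-2.87, 2.87], [-0.86, 2.18], [0.17, 2.46], [-1.51, 4.65], [0.06, 2.69], [-2.65, 2.65]. Speed limits (rad/s): [2.57, 2.57, 3.01, 3.14, 3.14, 3.14].

INTERFACE

Orientations are given as a unit quaternion [w, x, y, z].
In Python, from bench import * gives the robot as it stands. Calls block until the motion is done:
- move_to(position, orientation): joint-space move of the TCP to a pose.
- move_l(position, speed=0.15, orientation=None): straight line of the TCP; orientation=None keeps the orientation; speed is the mean speed in m/s.
- movej(angles): joint-space move.
- gripper_open() and close(): open the fingers fully, or close them until they stop; the grip force is fixed at half the most.
- hold(seconds).
- inverse_kinematics(position, orientation): joint angles nearest the present ones, or None.
- state(): the state.
- get_image(name): name is "side" or "top" or "wrist"; returns a dict with "frame" (480x640x3 uint8, blue, green, red), "depth" (480x640 float32, m along the optical axis (not along the pixel's ray), 0 where there is no reading), "camera_matrix" (3x3 intrinsics, pixels), "k1" (the pictures are not rectified: a ray, as slopes to the right and down, at radius r is drawn at 1 + k1 r^2 times it, then the intrinsics apply), "view" (4x4, takes a point from world to camera coordinates). Camera axes: x right, y up, looking along -z (the intrinsics and any distortion apply to the point x, -y, -z); pixel columns grow to the right and rows downward; lengths in m; the calibration is good to about 2 mm. A picture is of the moment at which its call begins.
A pose or a line that the arm cannot do raises IKError and nothing moves.
- job_done(): hands the job in; it is judged then, once.
The state is a dict: "time": time; "joint_pos": joint angles; "dq": joint speeds; "joint_torque": joint torques, N m; "ee_pos": TCP position; "ee_rot": TCP orientation; "ft_force": force on the tool from outside, world axes, zero at the start; "moment": the same for the moment, N m; "finger_gap": finger opening in m; "finger_force": force on a finger pad.
Only numpy, scipy, OpenCV 4.12 (cv2) and the standard library are available. Lean on these libraries where they do the work, as an engineer would, in place of code of your own. Each camera call takes 0.05 s, during which the arm holds its last target. There are 200 camera calls.

## Working session

There is one attempt and no reset: what is moved stays moved. The work goes in short steps, each a Python script; the robot and the scene stay as the last script left them, time stands still between calls to the robot, and variables do not carry over. Pictures are saved under pics/ and viewed, at most 10 in all, crops included, and the job is handed in when it is done.

```bash
mkdir -p pics; ls; cat > h.py <<'E'
from bench import *
import numpy as np, cv2
def grab(n):
    d=get_image(n); np.savez('pics/'+n+'.npz',**{k:np.asarray(v) for k,v in d.items()}); return d
def cloud(d):
    K=np.asarray(d['camera_matrix']);k1=float(d['k1']);D=np.asarray(d['depth'])
    v,u=np.mgrid[0:480,0:640]
    p=cv2.undistortPoints(np.stack([u,v],-1).reshape(-1,1,2).astype(np.float64),K,np.array([k1,0,0,0.])).reshape(480,640,2)
    c=np.stack([p[...,0]*D,-p[...,1]*D,-D,np.ones_like(D)],-1)
    w=(c@np.linalg.inv(np.asarray(d['view'])).T)[...,:3]; w[D==0]=np.nan
    return w
E
python3 - <<'E'
from h import *
ims=[]
for n in ('top','side'):
    d=grab(n);cv2.imwrite(f'pics/{n}0.png',d['frame'])
    print(n,np.linalg.inv(d['view'])[:3].round(3).tolist())
E
```

```text
pics
top [[-0.169, 0.785, -0.597, 0.073], [-0.986, -0.129, 0.109, -0.034], [0.008, 0.606, 0.795, 0.723]]
side [[0.67, 0.367, -0.646, 0.038], [-0.743, 0.335, -0.58, -0.649], [0.004, 0.868, 0.497, 0.459]]
```

View pics/top0.png

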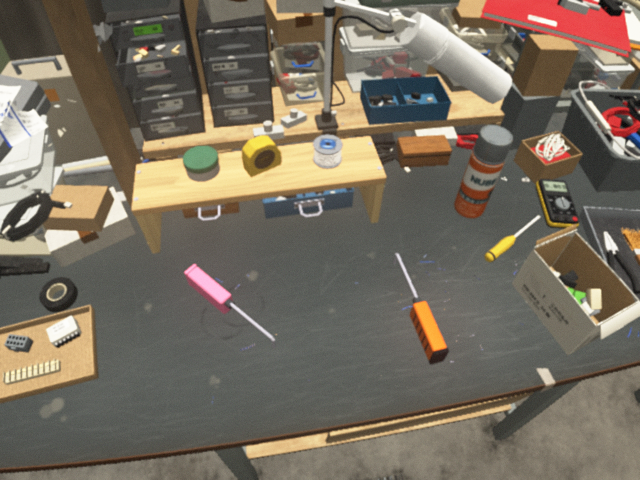

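View pics/side0.png

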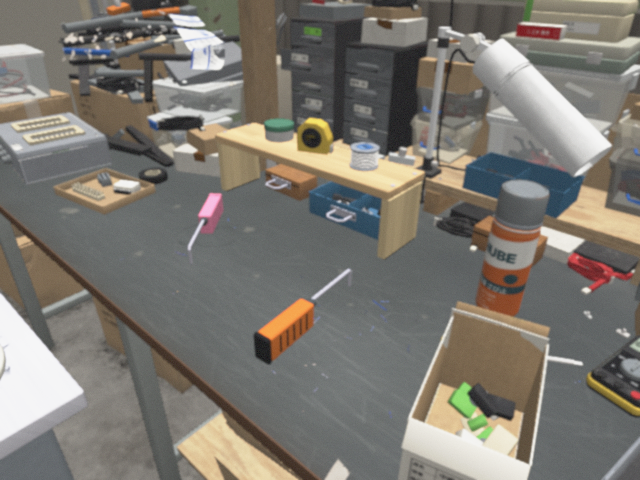

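Top view: two hooks. The orange-handled one is at (428,330) with its tip at (398,255); the pink one is at (210,287). Orange fits the description. There are two loops: (311,207) on the blue tray, which is meant, and (208,212) on the brown box, which is not. Next I'll measure and make one crop to confirm.

```bash
python3 - <<'E'
from h import *
for n in ('top','side'):
    d=np.load(f'pics/{n}.npz'); w=cloud(d); f=d['frame']; hsv=cv2.cvtColor(f,cv2.COLOR_BGR2HSV)
    h,s,v=[hsv[...,i].astype(int) for i in range(3)]
    z=w[...,2]; x=w[...,0]; y=w[...,1]
    print(n,'bench z',np.nanmedian(z[230:300,300:380]) if n=='top' else np.nanmedian(z[300:400,330:400]))
    # handle
    m=(h>3)&(h<20)&(s>170)&(v>80)
    roi=np.zeros_like(m); 
    if n=='top': roi[290:370,395:455]=1
    else: roi[290:370,245:325]=1
    p=w[m&roi&(z>.034)&(z<.05)]
    r=cv2.minAreaRect(p[:,:2].astype(np.float32)*1000); print('handle top',len(p),r,np.median(p[:,2]))
    # rod
    roi[:]=0
    if n=='top': roi[248:305,390:418]=1
    else: roi[265:305,310:358]=1
    m=roi&(z>.025)&(z<.05)&~m
    p=w[m]; print('rod',len(p)); 
    if len(p)>5:
        c=p.mean(0);_,_,V=np.linalg.svd(p[:,:2]-c[:2],full_matrices=False);t=(p[:,:2]-c[:2])@V[0]; print(c,V[0],c[:2]+V[0]*t.min(),c[:2]+V[0]*t.max())
    # riser plank
    m=(abs(z-.138)<.008)&(x>.3)&(x<.9)&(abs(y)<.6)&(h>10)&(h<30)&(s>40)
    k,lab,st,_=cv2.connectedComponentsWithStats(m.astype(np.uint8)); i=1+st[1:,4].argmax(); p=w[lab==i]
    print('riser',st[i],cv2.minAreaRect(p[:,:2].astype(np.float32)*1000))
    # loop
    roi[:]=0
    if n=='top': roi[196:225,290:332]=1
    else: roi[200:230,318:362]=1
    m=roi&(z>.024)&(z<.038)&(s<70)&(v>110)
    p=w[m]; print('loop',len(p),p.min(0) if len(p) else 0,p.max(0) if len(p) else 0,p.mean(0))
    roi[:]=0
    if n=='top': roi[180:225,255:360]=1
    else: roi[180:240,300:385]=1
    m=roi&(h>95)&(h<115)&(s>90)&(z>.008)&(z<.052)
    p=w[m]; print('tray',len(p), 'z',np.percentile(p[:,2],[1,99]))
    p=p[p[:,2]<.045]
    if len(p)>20: print(cv2.minAreaRect(p[:,:2].astype(np.float32)*1000),cv2.fitLine(p[:,:2].astype(np.float32),cv2.DIST_HUBER,0,.01,.01).ravel())
f=np.load('pics/top.npz')['frame']
a=cv2.resize(f[175:235,180:370],(760,240),interpolation=3); b=cv2.resize(f[240:370,340:530],(526,360),interpolation=3)
cv2.imwrite('pics/crop.png',np.vstack([a,cv2.copyMakeBorder(b,0,0,0,234,0)]))
E
```

```text
top bench z 0.0018393684744024696
handle top 794 ((387.37713623046875, -280.32470703125), (97.19058990478516, 26.709087371826172), 4.828341007232666) 0.04252671517941192
rod 196
[ 0.48576801 -0.27137311  0.03911088] [-0.99721291 -0.07460841] [ 0.54379244 -0.2670319 ] [ 0.4308902  -0.27547889]
riser [ 132  136  255   77 9497] ((700.3267822265625, -32.11561584472656), (124.65023040771484, 459.7760009765625), 0.6750652194023132)
loop 187 [ 0.66094779 -0.15811716  0.02502473] [ 0.70243782 -0.09779364  0.03798299] [ 0.68526068 -0.1268548   0.03297194]
tray 20 z [0.04904208 0.05178461]
side bench z 0.0015983838831150066
handle top 892 ((382.8382568359375, -284.8816223144531), (90.98068237304688, 25.270856857299805), 4.415065765380859) 0.04308690092983561
rod 239
[ 0.48573926 -0.27605249  0.03872261] [-0.99479334 -0.10191277] [ 0.54323167 -0.27016261] [ 0.42878468 -0.28188726]
riser [ 215  110  210   87 4835] ((705.1668701171875, -5.75555419921875), (532.7958984375, 208.66758728027344), 78.84036254882812)
loop 216 [ 0.66007365 -0.15766428  0.02427665] [ 0.75244083 -0.07270618  0.03799499] [ 0.68964283 -0.12733841  0.03238512]
tray 1676 z [0.00878453 0.05126337]
((752.0510864257812, -122.57463836669922), (112.5706787109375, 177.49188232421875), 0.7496230602264404) [ 0.44887623  0.89359397  0.7375485  -0.10832482]
```

View pics/crop.png

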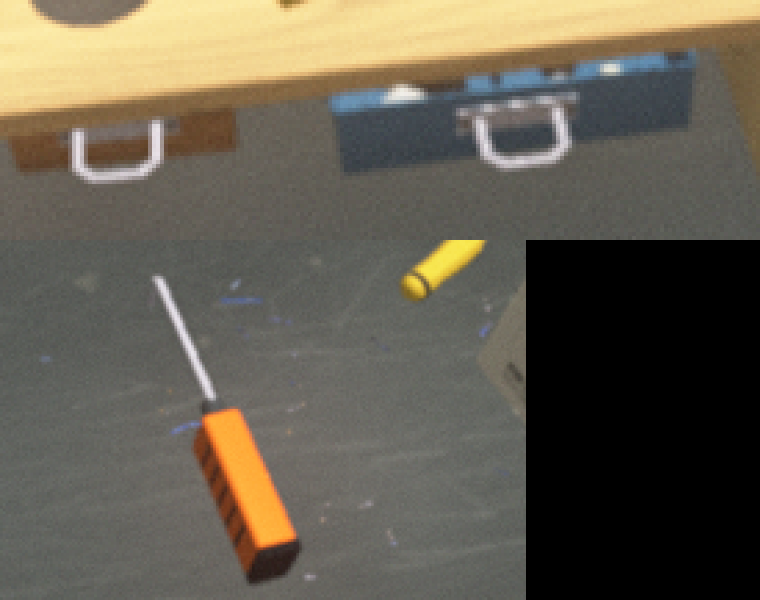

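The crop confirms the orange handle with its steel rod, and the loop on the blue tray. I'll go above the handle and take a close look.

```bash
cat >> h.py <<'E'
def Q(a): return [0,float(np.cos(a/2)),float(np.sin(a/2)),0]
A0=np.deg2rad(4.8)
E
python3 - <<'E'
from h import *
s=state();print(s['time'],s['ee_rot'])
for a in (A0,A0+np.pi,A0-np.pi):
    for p in ([.386,-.282,.2],[.521,-.127,.06],[.40,-.127,.06]):
        j=inverse_kinematics(p,Q(a)); print(a,p,None if j is None else np.round(j,2))
w=cloud(np.load('pics/top.npz'))
for u,v in ((490,258),(512,237),(517,285),(571,352),(272,340),(440,360)): print(u,v,w[v,u].round(3))
for a in (A0,A0+np.pi,A0-np.pi):
    j=inverse_kinematics([.386,-.282,.16],Q(a))
    if j is not None and abs(j[5])<2.2:
        move_to([.386,-.282,.16],Q(a)); break
hold(.2)
d=grab('wrist'); cv2.imwrite('pics/w1.png',d['frame']); print(a,state()['time'])
w=cloud(d); f=cv2.cvtColor(d['frame'],cv2.COLOR_BGR2HSV).astype(int);z=w[...,2]
m=(f[...,0]>3)&(f[...,0]<20)&(f[...,1]>150)&(z>.034)&(z<.05)
p=w[m];print(len(p),cv2.minAreaRect(p[:,:2].astype(np.float32)*1000),np.median(p[:,2]))
E
```

```text
0.1 [-1.87359475e-04  1.53759912e-01  9.88107859e-01 -8.44860700e-04]
0.08377580409572781 [0.386, -0.282, 0.2] [-0.7  -0.24  1.6  -0.    1.78  0.78]
0.08377580409572781 [0.521, -0.127, 0.06] [-0.3  -0.05  1.67 -0.    1.51  1.18]
0.08377580409572781 [0.4, -0.127, 0.06] [-0.39 -0.38  1.96 -0.    1.56  1.1 ]
3.225368457685521 [0.386, -0.282, 0.2] [-0.7  -0.24  1.6  -0.    1.78 -2.36]
3.225368457685521 [0.521, -0.127, 0.06] [-0.3  -0.05  1.67 -0.    1.51 -1.96]
3.225368457685521 [0.4, -0.127, 0.06] [-0.39 -0.38  1.96 -0.    1.56 -2.04]
-3.057816849494065 [0.386, -0.282, 0.2] [-0.7  -0.24  1.6  -0.    1.78 -2.36]
-3.057816849494065 [0.521, -0.127, 0.06] [-0.3  -0.05  1.67 -0.    1.51 -1.96]
-3.057816849494065 [0.4, -0.127, 0.06] [-0.39 -0.38  1.96 -0.    1.56 -2.04]
490 258 [ 0.515 -0.453  0.017]
512 237 [ 0.555 -0.518  0.02 ]
517 285 [ 0.448 -0.482  0.016]
571 352 [ 0.303 -0.525  0.012]
272 340 [ 0.406 -0.019  0.036]
440 360 [ 0.333 -0.29   0.013]
0.08377580409572781 3.4333
429 ((385.8924560546875, -282.5763244628906), (93.09770965576172, 25.56191062927246), 5.090415954589844) 0.040456259759639845
```

View pics/w1.png

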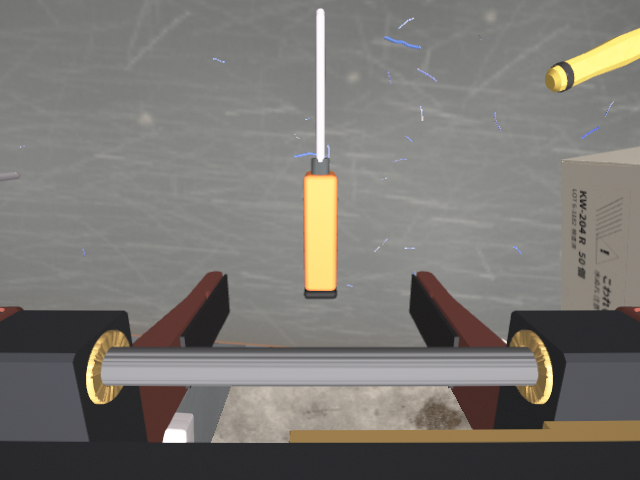

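The wrist view shows the handle at (320,235), centred between the fingers and aligned with the rod. Now I'll grasp, lift and measure the tip in hand.

```bash
cat >> h.py <<'E'
def rod(d):
    """rod-end in world from wrist view: raised bright grey pixels ahead of the TCP"""
    w=cloud(d); s=state(); e=np.array(s['ee_pos']); f=cv2.cvtColor(d['frame'],cv2.COLOR_BGR2HSV).astype(int)
    r=w-e; m=(r[...,0]>.06)&(r[...,0]<.2)&(abs(r[...,1])<.03)&(abs(r[...,2]-.02)<.02)
    k,lab,st,_=cv2.connectedComponentsWithStats(m.astype(np.uint8)); p=w[lab==1+st[1:,4].argmax()]
    c=np.median(p,0);l=cv2.fitLine(p[:,:2].astype(np.float32),cv2.DIST_HUBER,0,.01,.01).ravel()
    far=p[p[:,0]>p[:,0].max()-.012]
    return len(p),'rel far',(np.r_[p[:,0].max(),np.median(far[:,1:],0)]-e).round(4),'yaw',np.arctan(l[1]/l[0]).round(4),'z near/far',np.median(p[p[:,0]<c[0],2]).round(4),np.median(far[:,2]).round(4)
E
python3 - <<'E'
from h import *
x,y=.386,-.2822
move_l([x,y,.015],.15,Q(A0)); close(); s=state(); print(s['finger_gap'],s['finger_force'],s['ft_force'])
move_l([x,y,.065],.12)
move_to([.45,-.127,.065],Q(0)); hold(.3)
s=state(); print(s['time'],s['finger_gap'],s['ee_pos'],s['ft_force'])
d=grab('wrist'); cv2.imwrite('pics/w2.png',d['frame']); print(rod(d))
w=cloud(d);z=w[...,2]
h=cv2.cvtColor(d['frame'],cv2.COLOR_BGR2HSV).astype(int)
m=(abs(w[...,0]-.68)<.03)&(abs(w[...,1]+.127)<.04)&(z>.024)&(z<.04)&(h[...,1]<70); p=w[m]; print('loop',m.sum(),p.min(0),p.max(0)) if m.any() else print('no loop')
E
```

```text
0.025918168057109996 29.99984085559845 [ 0.30486732 -0.34628667 -0.38454268]
7.1 0.025980327057078458 [ 0.44972466 -0.12810019  0.06495299] [-0.45959981 -0.37752515 -1.09086861]
(2917, 'rel far', array([ 0.1146, -0.0008,  0.0237]), 'yaw', np.float32(-0.0003), 'z near/far', np.float64(0.0887), np.float64(0.0887))
no loop
```

View pics/w2.png

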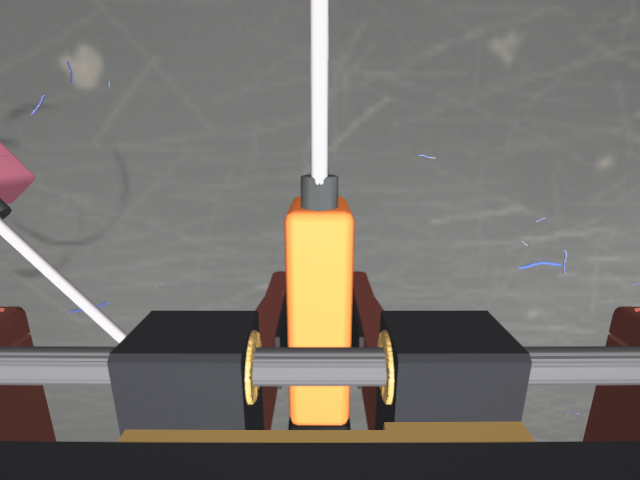

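The hook is held straight along x, but the rod end is out of the wrist view. I'll advance until the leg is above the loop, still raised, and check with the side camera.

```bash
python3 - <<'E'
from h import *
move_l([.521,-.127,.065],.1); hold(.2)
s=state(); print(s['time'],s['ee_pos'],s['ft_force'])
d=grab('side'); f=d['frame']; w=cloud(d)
cv2.imwrite('pics/s2.png',cv2.resize(f[150:270,280:440],(800,600),interpolation=3))
z=w[...,2];h=cv2.cvtColor(f,cv2.COLOR_BGR2HSV).astype(int)
roi=np.zeros(z.shape,bool);roi[150:270,280:440]=1
m=roi&(abs(w[...,1]+.127)<.03)&(w[...,0]>.58)&(w[...,0]<.70)
g=m&(z>.05)&(z<.10)&(h[...,1]<90); p=w[g]; print('hook',len(p),p.min(0).round(4),p.max(0).round(4))
t=p[p[:,2]<.078]; print('leg',len(t),np.median(t,0) if len(t) else 0, t[:,2].min() if len(t) else 0)
r=p[p[:,2]>.08]; print('rod y,z',np.median(r[:,1:],0))
p=w[m&(z>.026)&(z<.037)&(h[...,1]<70)]; print('loop',len(p),np.percentile(p,[1,99],axis=0).round(4) if len(p) else 0)
E
```

```text
8.2083 [ 0.52066253 -0.12706796  0.06513511] [ 1.14956448 -1.18486897 -1.35699738]
hook 86 [ 0.6454 -0.1319  0.0501] [ 0.6995 -0.1038  0.0917]
leg 38 [ 0.6758321  -0.12822132  0.066834  ] 0.05009001813099928
rod y,z [-0.12953911  0.08867751]
loop 192 [[ 0.6615 -0.1561  0.0263]
 [ 0.6993 -0.099   0.0367]]
```

View pics/s2.png

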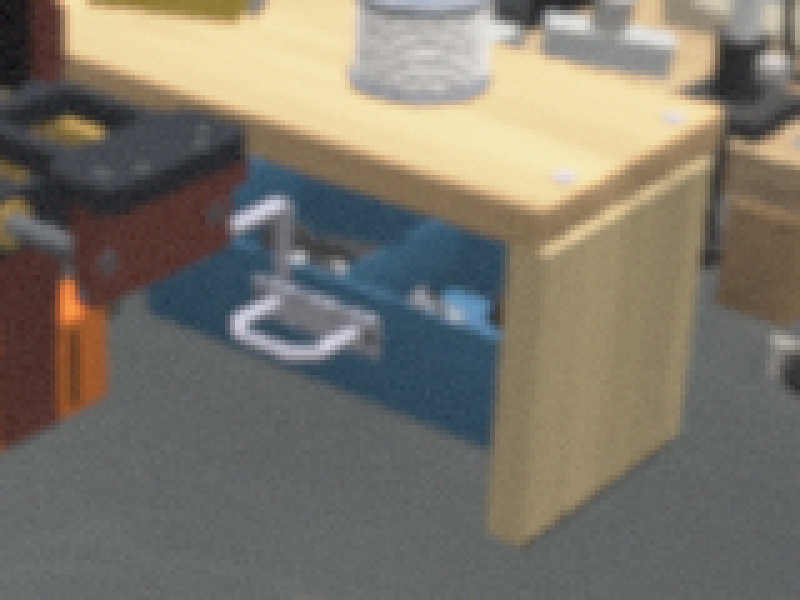

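The crop shows the leg (285,240) hanging directly over the loop (290,325), with x≈0.678 against an opening of 0.667–0.697. I'll lower it 3 mm further in, then pull.

```bash
python3 - <<'E'
from h import *
move_l([.524,-.127,.065],.05)
move_l([.524,-.127,.017],.06); hold(.1)
s=state(); print(s['time'],s['ee_pos'],s['ft_force'])
if abs(s['ft_force'][2])<8:
    for x in (.505,.46,.417):
        move_l([x,-.127,.017],.06); s=state(); print(s['time'],s['ee_pos'],s['ft_force'],s['finger_gap'])
hold(.2)
d=grab('side'); f=d['frame']; w=cloud(d); cv2.imwrite('pics/s3.png',f[120:360,180:500].repeat(2,0).repeat(2,1))
z=w[...,2];h=cv2.cvtColor(f,cv2.COLOR_BGR2HSV).astype(int)
m=(h[...,0]>95)&(h[...,0]<115)&(h[...,1]>90)&(z>.01)&(z<.046)&(w[...,0]>.5)&(w[...,0]<.8)&(w[...,1]<-.02)&(w[...,1]>-.23)
p=w[m]; p=p[p[:,0]<np.percentile(p[:,0],3)+.02]; print(np.percentile(p[:,0],[1,10,50,90]))
for lo in (-.22,-.19,-.08,-.05): q=p[(p[:,1]>lo)&(p[:,1]<lo+.03)]; print(lo,len(q),np.median(q,0) if len(q) else 0)
E
```

```text
9.5583 [ 0.5244072  -0.127144    0.01766223] [-0.17239976  0.25483031 -1.34356142]
10.025 [ 0.50451662 -0.12703277  0.01716786] [ 0.43808035 -0.29020566 -1.09210287] 0.02603947516608016
10.925 [ 0.45972504 -0.12703312  0.01693943] [-0.00992194 -0.18674298 -1.75160818] 0.025627457707118367
11.7917 [ 0.41689007 -0.12704923  0.01706576] [ 0.65643436 -0.28907296 -0.55031593] 0.02584190671472535
[0.59878019 0.60019351 0.60246848 0.60541822]
-0.22 236 [ 0.60337031 -0.20587126  0.02887092]
-0.19 220 [ 0.60281024 -0.17520982  0.0280027 ]
-0.08 174 [ 0.60060299 -0.06476287  0.02854792]
-0.05 60 [ 0.60059404 -0.04298044  0.03007609]
```

View pics/s3.png

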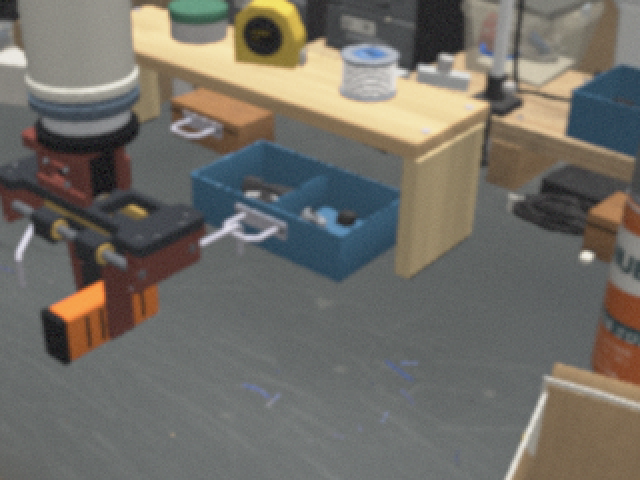

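The tray has been drawn out: its front wall (290,225) is at x≈0.602 and the riser edge at ≈0.639, so it stands about 3.7 cm out. The box hasn't moved. Now I'll unhook and put the hook down.

```bash
python3 - <<'E'
from h import *
move_l([.429,-.127,.017],.05)
move_l([.429,-.127,.075],.08)
move_l([.385,-.15,.075],.12)
move_l([.385,-.33,.075],.15)
move_l([.385,-.33,.022],.1)
move_l([.385,-.33,.0152],.03); s=state(); print(s['ee_pos'],s['ft_force'])
gripper_open(); move_l([.385,-.33,.16],.12)
move_to([.33,-.33,.25],Q(0)); hold(.3); print(state()['time'])
d=grab('side'); f=d['frame']; w=cloud(d); cv2.imwrite('pics/s4.png',f)
t=grab('top'); cv2.imwrite('pics/t4.png',t['frame'])
z=w[...,2];h=cv2.cvtColor(f,cv2.COLOR_BGR2HSV).astype(int)
m=(h[...,0]>95)&(h[...,0]<115)&(h[...,1]>90)&(z>.01)&(z<.046)&(w[...,0]>.5)&(w[...,0]<.8)&(w[...,1]<-.02)&(w[...,1]>-.23)
p=w[m]; p=p[p[:,0]<np.percentile(p[:,0],3)+.02]; print('front',np.percentile(p[:,0],[1,50,90]))
# riser front edge directly: front face pixels
m=(abs(z-.129)<.006)&(abs(w[...,1]+.13)<.08)&(w[...,0]>.6)&(w[...,0]<.7); print('edge',np.percentile(w[m][:,0],[1,5,20]))
E
```

```text
[ 0.38501699 -0.32998664  0.01523262] [-0.14238057 -0.90974173 -1.17878462]
19.4917
front [0.59879394 0.60241067 0.60542378]
edge [0.63893552 0.64005483 0.64091832]
```

View pics/s4.png

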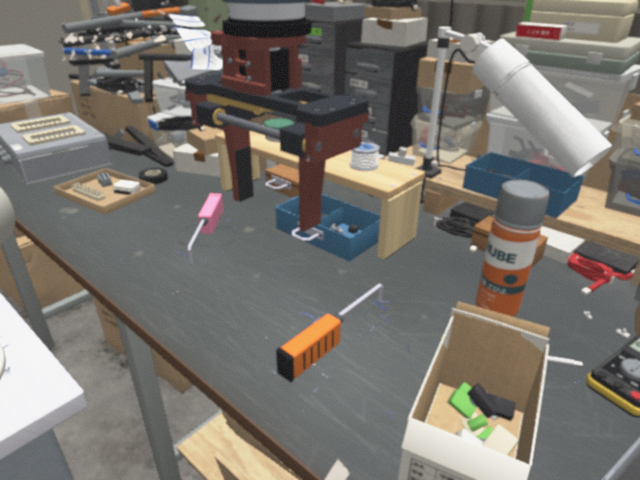

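View pics/t4.png

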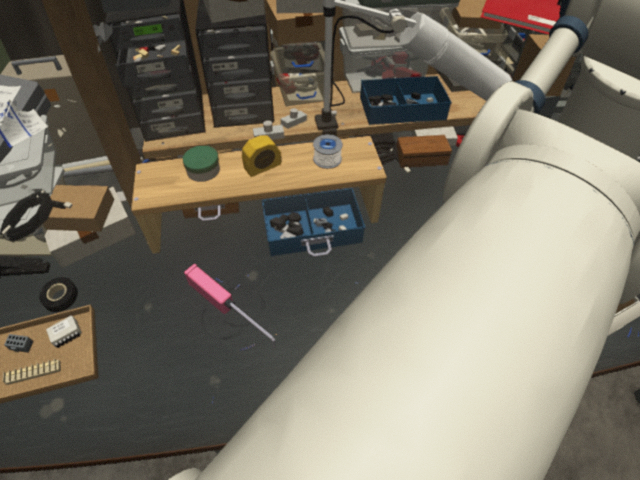

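The side view shows the hook standing on its handle at (310,345), clear of the tray (335,225), and the gripper free of everything. The top view shows the tray out in front of the riser (315,222) with the box loop unmoved at (208,212).

```bash
python3 -c "
from bench import *
print(job_done())"
```

```text
the job is handed in; nothing more can be done
None
```

The job is handed in: the blue tray's front wall stands about 3.7 cm past the riser's front edge, the orange hook is down on the open bench about 12 cm from the tray, the wooden box was left where it was, and the robot took about 20 s.

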